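# Snap the retaining clip onto the mixer spindle with the clip fork

## Task

Take the orange-handled two-pronged clip fork and, with it, push the yellow split clip along its lane on the drive unit until it snaps fully home round the red-capped spindle. Do not touch the clip with the gripper and leave the blue-handled scraper where it is. Then set the fork down standing on the worktop, off the drive unit, and let go.

Things in the scene. Friction and masses are not known exactly. Their poses are not given: they have to be found in the camera images.
- drive_unit: Fixed tube-mixer drive: aluminium plate 190 x 116 x 8 mm on the worktop. Origin: centre of its underside; +x = push direction, away from robot. Two rails along x (49 mm apart inside, 5 mm high above the plate, x -85 to 20 mm) guide the clip to the spindle. White motor housing at x 57 to 93 mm, 54 mm high. Plate's near edge: x -95 mm.
- spindle (a point): Axis of the upright spindle at the plate's top face (8 mm above worktop), 30 mm along the unit's +x from its centre; axes as the unit's. Groove 18 mm in diameter, from the plate to 14.5 mm above it; over it a red cap, 28 mm in diameter, top 24.5 mm above the plate.
- clip: Loose yellow C-shaped clip, 42 mm across, 12 mm thick, flat on the plate between the rails, 55 to 75 mm before the spindle. Origin: bore centre, underside; +x out of the mouth, to the spindle. Sprung jaws meet the spindle with the centre 16 mm short of the axis, resist 4 to 12 N, then snap round the groove; home, the centre is within 2 mm of the axis.
- fork: Clip fork, 0.18 kg, standing flat. Orange handle bar 64 (x) x 18 (y) mm, 36 to 62 mm above the underside; steel blade 8 mm thick, 34 mm wide, two tines ending at x +45 mm. Origin: underside, below handle's middle; +x along tines, away from robot at start. Push with underside 14 to 17 mm above worktop; tips bear 19 mm behind clip centre: clip home = origin 62 mm short of the spindle.
- scraper: Bystander: scraper with the same handle in blue and a plain flat blade 48 mm wide without prongs, standing on the worktop; origin and axes as the fork's. The two may have changed places.
Not all that is in view belongs to the job. Several things have the shape of the clip; the one meant has the colours described above.

How it is judged:
By the outcome, as a careful person would: the job done as asked, in the order asked, and still so for the second after the job is handed in, with the robot touching nothing.
It also fails if it takes over 48 s, if anything falls off the work surface, if the arm or the gripper's body presses on something with over 40 N, if the wrist force passes 120 N, or if a joint passes its speed limit or range.

## Robot

A 6-joint arm with a two-finger parallel gripper is mounted at the origin on a cart in front of the work surface, level with it; the furniture and walls round the work are solid. World frame = base frame: x ahead of the robot, y to its left, z up, the work surface at z = 0. Lengths are in m, angles in degrees, forces in N, time in s.
With the tool pointing down it reaches from about 0.375 to 0.9 m from the base axis. Payload 3.1 kg.
Tool frame: the origin (TCP) lies on the centre line of the jaws, within the pads' length; the fingertips stand 8 mm ahead of it and the grasp point (between the pads) lies 11 mm behind it (bot.tip_extent is the distance from the TCP to the fingertips, in m); z points along the fingers, y is the line along which they close (so a half turn about z gives the same grasp; the last joint's range is limited). The gripper opens to 87 mm and grips with 3 to 60 N. Pads are 19 mm wide; open, the fingers measure 117 mm over their backs; the gripper's body (75 mm by 190 mm) begins 51 mm behind the grasp point.
Start: joints at [-86.202, 30.224, 82.088, -0, 67.689, -10.227], TCP at [0.152, -0.606, 0.199] pointing down, gripper open.
Joint ranges: [-176.69, 176.69], [-43.24, 126.21], [12.49, 139.97], [-82, 262], [0, 151.66], [-163.58, 163.58]. Speed limits (degrees/s): [159.86, 159.86, 180, 180, 180, 180].

## Interface

Orientations are given as a 3x3 rotation matrix whose columns are the frame's x, y, z axes.
In Python, from rig import bot, vision, workorder gives the robot as it stands.
- The arm moves only by the shell command python3 -m handwheel 'ROWS'. ROWS is JSON, a list of rows, each an object with "delta_rot": the turn, a rotation vector about the tool's x, y, z in rad, a list of three; "xyz": the shift along the tool's x, y, z in mm, a list of three; "hand": the closure, from -1 (fully open) to 1 (shut). A call has exactly 5 rows; each row is the pose to reach, as a shift and turn from the pose commanded when the call began, along the tool's axes at that moment; what a row does not reach only later rows make up. A row lasts 1/8 s, in which the tool goes at most 62.5 mm and 10.7 degrees, less where a joint would pass 70% of its speed; a pose out of reach is approached as far as the arm can. A call with a gripper value outside its range is refused whole. The fingers move at their own pace and stop on an object; the grip force is fixed at half the most. Time passes only in rows, so rows that repeat a pose let the fingers close, or fill a call up. It gives the time, the measured TCP pose, the force, the opening and the grip force at its end, in the units of the state.
- bot.read_state(): the state, without advancing time (a new reading comes with each control period).
- vision.capture(name): name is "scene" or "top"; returns the picture (420x560x3 uint8, red, green, blue); there is no depth.
- vision.camera_model(name): a dict with "camera_matrix" (3x3 intrinsics, pixels), "dist_coeffs" ([k1, k2, p1, p2, k3] as OpenCV has them; the pictures are not rectified), "camera_from_world" (4x4, takes a point from world to camera coordinates). Camera axes: x right, y up, looking along -z (the intrinsics and any distortion apply to the point x, -y, -z); pixel columns grow to the right and rows downward; lengths in m; the calibration is good to about 2 mm. A picture is of the moment at which its call begins. camera_model takes no time and is no camera call.
- workorder.hand_in(): hands the job in; it is judged then, once.
The state is a dict: "time_s": time; "joint_positions": joint angles; "qvel": joint speeds; "tau": joint torques, N m; "position": TCP position; "tcp_rot": TCP orientation; "force": force on the tool from outside, world axes, zero at the start; "moment": the same for the moment, N m; "opening": opening from 0.0 (shut) to 1.0 (fully open); "grasp_force": force on a finger pad.
Only numpy, scipy, OpenCV 4.12 (cv2) and the standard library are available. Lean on these libraries where they do the work, as an engineer would, in place of code of your own. Each camera call takes 0.05 s, during which the arm holds its last target. There are 200 camera calls.

## Working session

There is one attempt and no reset: what is moved stays moved. The work goes in short steps, Python scripts to look and compute and a shell command to move; the robot and the scene stay as the last step left them, time stands still between calls to the robot, and variables do not carry over. Pictures are saved under pics/ and viewed, at most 10 in all, crops included, and the job is handed in when it is done.

```bash
mkdir -p pics; ls
python3 - <<'E'
from rig import bot,vision
import cv2,numpy as np
for n in("scene","top"):
    im=vision.capture(n); cv2.imwrite(f"pics/{n}0.png",im[:,:,::-1])
    m=vision.camera_model(n); print(n,np.round(m["camera_matrix"],1).tolist(),m["dist_coeffs"]); print(np.round(m["camera_from_world"],3))
s=bot.read_state(); print(s["time_s"],s["position"],np.round(s["tcp_rot"],3),s["opening"])
E
```

```text
pics
scene [[440.6, 0.0, 280.6], [0.0, 440.6, 214.0], [0.0, 0.0, 1.0]] [-0.01806051  0.          0.          0.          0.        ]
[[-0.578 -0.816  0.004  0.308]
 [ 0.635 -0.447  0.63  -0.352]
 [-0.512  0.366  0.777 -0.941]
 [ 0.     0.     0.     1.   ]]
top [[470.5, 0.0, 282.9], [0.0, 470.5, 208.8], [0.0, 0.0, 1.0]] [0.01929214 0.         0.         0.         0.        ]
[[ 0.013 -0.999  0.033 -0.013]
 [ 0.991  0.017  0.135 -0.523]
 [-0.135  0.031  0.99  -0.968]
 [ 0.     0.     0.     1.   ]]
0.1 [ 0.15143614 -0.60563357  0.19833955] [[ 0.97   0.242 -0.   ]
 [ 0.242 -0.97   0.002]
 [ 0.    -0.002 -1.   ]] 0.9984836733385923
```

View pics/scene0.png

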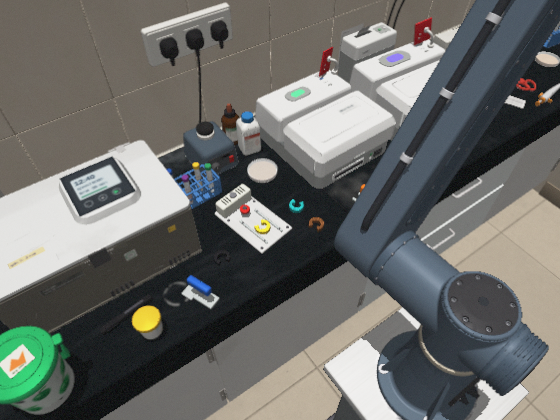

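View pics/top0.png

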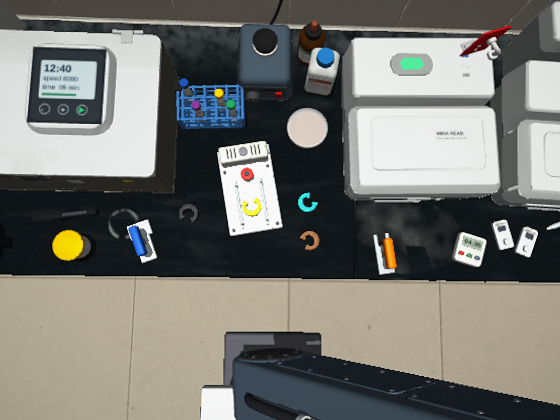

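Yellow clip in top view is at about (252,206) on the plate, with the red cap at (247,174). The orange handle is at (389,252) and the blue one at (138,240). Of the clip shapes, cyan (308,201), brown (310,240) and dark grey (188,213) are decoys, and the yellow one between the rails fits. I'll enlarge to confirm and measure.

```bash
cat > h.py <<'E'
import cv2,numpy as np
from rig import bot,vision
def ray(n,uv):
    m=vision.camera_model(n);K=np.array(m["camera_matrix"]);T=np.array(m["camera_from_world"])
    p=cv2.undistortPoints(np.array([[uv]],float),K,np.array(m["dist_coeffs"]))[0,0]
    R=T[:3,:3];c=-R.T@T[:3,3];d=R.T@np.array([p[0],-p[1],-1]);return c,d/np.linalg.norm(d)
def onz(n,uv,z):
    c,d=ray(n,uv);return c+d*(z-c[2])/d[2]
def tri(a,b):
    (c1,d1),(c2,d2)=ray("top",a),ray("scene",b)
    t=np.linalg.lstsq(np.c_[d1,-d2],c2-c1,rcond=None)[0]
    p,q=c1+t[0]*d1,c2+t[1]*d2;return (p+q)/2,np.linalg.norm(p-q)
RNG={"orange":((8,170,120),(16,255,255)),"blue":((105,170,80),(120,255,255)),"yellow":((22,170,120),(32,255,255)),"red":((0,170,100),(5,255,255))}
def blobs(im,c,amin=20):
    hsv=cv2.cvtColor(im,cv2.COLOR_RGB2HSV);m=cv2.inRange(hsv,*map(np.array,RNG[c]))
    if c=="red": m|=cv2.inRange(hsv,(174,170,100),(180,255,255))
    cs=[k for k in cv2.findContours(m,0,cv2.CHAIN_APPROX_NONE)[0] if cv2.contourArea(k)>amin]
    return cs
E
python3 - <<'E'
from h import *
for n in("scene","top"):
    im=vision.capture(n)
    for c in RNG:
        for k in blobs(im,c):
            (x,y),wh,a=cv2.minAreaRect(k); print(n,c,np.round([x,y,*wh,a],1),cv2.contourArea(k))
    if n=="top":
        g=np.hstack([cv2.resize(im[140:240,205:325],None,fx=3.3,fy=3.3,interpolation=2),cv2.resize(im[200:300,340:460],None,fx=3.3,fy=3.3,interpolation=2)])
        cv2.imwrite("pics/crop1.png",g[:,:,::-1])
E
```

```text
scene orange [ 16.5 361.6   7.4  17.1  59. ] 68.0
scene blue [198.8 284.5  26.9   9.4  33.7] 200.0
scene yellow [146.  318.5  25.   28.   90. ] 550.5
scene yellow [262.9 227.   11.7  14.2  49.4] 66.5
scene yellow [195.5 165.2   6.4   5.5  56.3] 22.5
scene red [244.3 208.8   8.5   7.8  45. ] 32.0
scene red [526.3  84.   18.1  10.5   7.1] 105.0
scene red [324.8  60.2   7.7  29.2  15.3] 93.5
scene red [423.   30.5  25.   16.   90. ] 219.5
top orange [389.8 252.8  29.8   8.9  80.5] 64.5
top blue [136.8 240.8  29.7   9.2  71.6] 227.5
top blue [210.1 106.1  43.1  67.4  88.5] 2462.0
top blue [183.  82.   8.   8.  90.] 52.5
top yellow [ 67.4 244.6  29.7  31.1  33.7] 704.0
top yellow [251.7 207.3  16.   17.7  76. ] 100.0
top yellow [218.8  92.7   7.8   8.5  45. ] 49.5
top red [246.5 173.5  11.   11.   90. ] 92.0
top red [490.6  33.1   5.1  43.   65.3] 44.5
```

View pics/crop1.png

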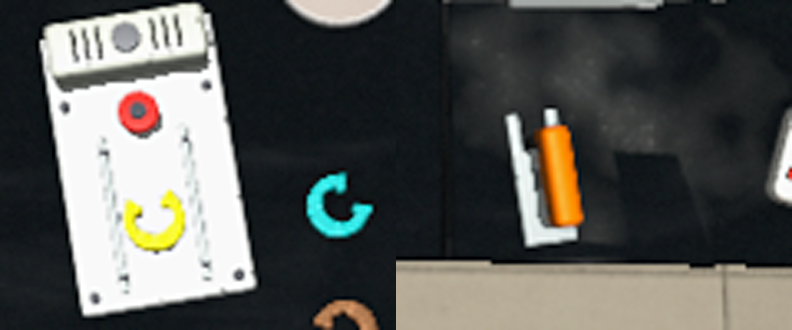

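Confirmed in the crop: the orange tool has two tines at crop (515,120) and (550,112), and the yellow clip lies between the rails at crop (155,220) with its mouth toward the red cap. Now the geometry.

Run:
```python
from h import *
im=vision.capture("top"); sc=vision.capture("scene")
def ctr(im,c,lo,hi):
    for k in blobs(im,c):
        r=cv2.minAreaRect(k)
        if lo[0]<r[0][0]<hi[0] and lo[1]<r[0][1]<hi[1]: return r,k
# handle: wide orange
RNG["o2"]=((5,120,90),(20,255,255))
for k in blobs(im,"o2"):
    r=cv2.minAreaRect(k)
    if 370<r[0][0]<410 and 230<r[0][1]<275:
        b=cv2.boxPoints(r); print("fork px",r); print("corners z62",np.round([onz("top",p,.062)[:2] for p in b],4).tolist())
        print("centre z62",onz("top",r[0],.062))
t,_=ctr(im,"red",(230,160),(260,185)); s,_=ctr(sc,"red",(235,195),(255,220))
print("cap tri",tri(t[0],s[0]),"top z325",onz("top",t[0],.0325))
for nm,a,b in(("blue",(120,220),(160,260)),):
    t,_=ctr(im,"blue",a,b); s,_=ctr(sc,"blue",(180,270),(215,300)); print("blue tri",tri(t[0],s[0]))
def circ(im,lo,hi):
    r,k=ctr(im,"yellow",lo,hi); return cv2.minEnclosingCircle(k)
t=circ(im,(240,195),(265,220)); s=circ(sc,(250,215),(275,240))
print("clip",t,tri(t[0],s[0]),onz("top",t[0],.02))
# plate
g=im.min(2); m=(g>170).astype(np.uint8); 
n,l,st,ce=cv2.connectedComponentsWithStats(m); i=l[220,245]; k=cv2.findContours((l==i).astype(np.uint8),0,1)[0][0]
r=cv2.minAreaRect(k); print(r,st[i]); print(np.round([onz("top",p,.008)[:2] for p in cv2.boxPoints(r)],4).tolist())
ap=cv2.approxPolyDP(cv2.convexHull(k),3,True)[:,0]; print([(p.tolist(),np.round(onz("top",p,.008)[:2],4).tolist()) for p in ap])
```

```text
fork px ((389.0946044921875, 253.06756591796875), (31.071409225463867, 10.357135772705078), 80.53767395019531)
corners z62 [[0.4609, -0.2096], [0.4647, -0.231], [0.4018, -0.2404], [0.398, -0.2192]]
centre z62 [ 0.43121012 -0.22506898  0.062     ]
cap tri (array([0.59880536, 0.07364685, 0.0316818 ]), np.float64(0.0011763315048606148)) top z325 [0.59902765 0.07405452 0.0325    ]
blue tri (array([0.44847798, 0.29315987, 0.05576212]), np.float64(0.001822970421264401))
clip ((251.36854553222656, 206.07276916503906), 9.307086944580078) (array([0.53019372, 0.0624066 , 0.01818876]), np.float64(0.0003339004555408521)) [0.53004863 0.06246785 0.02      ]
((248.89866638183594, 187.3581085205078), (88.43077850341797, 52.923301696777344), 81.02737426757812) [ 217  141   65   94 3872]
[[0.6609, 0.1444], [0.6825, 0.0288], [0.487, -0.0047], [0.4672, 0.1085]]
[([264, 141], [0.679, 0.038]), ([268, 145], [0.67, 0.0289]), ([281, 226], [0.489, -0.0026]), ([230, 234], [0.4698, 0.1078]), ([217, 152], [0.6515, 0.1416]), ([221, 147], [0.6631, 0.1331])]
```

Unit yaw is about 9.8°, spindle (0.599, 0.074) with cap top at z ≈ 0.032. The clip is at (0.530, 0.0625), 69 mm short. Fork handle is at about (0.431, -0.226), yaw about 8.7°. Now moving above the fork.

```bash
python3 -m handwheel '[{"delta_rot":[0,0,0.02],"xyz":[30,-25,0],"hand":-1},{"delta_rot":[0,0,0.04],"xyz":[75,-62,0],"hand":-1},{"delta_rot":[0,0,0.06],"xyz":[120,-100,0],"hand":-1},{"delta_rot":[0,0,0.0925],"xyz":[165,-137,0],"hand":-1},{"delta_rot":[0,0,0.0925],"xyz":[200,-166,0],"hand":-1}]'; python3 -c "
from rig import bot;s=bot.read_state();print(s['position'],s['tcp_rot'])"
```

```text
time_s: 0.92
position: [0.3063, -0.3947, 0.1993]
tcp_rot: [[0.988, 0.152, 0.0], [0.152, -0.988, 0.0], [0.0, -0.0, -1.0]]
force: [0.8, -0.9, -0.6]
opening: 1.003
grasp_force: 0.0
[ 0.30627094 -0.39468418  0.19934319] [[ 9.88363723e-01  1.52108939e-01  1.48828117e-04]
 [ 1.52108873e-01 -9.88363670e-01  3.82899514e-04]
 [ 2.05338742e-04 -3.55805912e-04 -9.99999916e-01]]
```

Run:
```python
from h import *
RNG["o2"]=((5,120,90),(20,255,255))
im=vision.capture("top"); sc=vision.capture("scene")
for n,i in(("top",im),("scene",sc)):
    for k in blobs(i,"o2"): r=cv2.minAreaRect(k); print(n,np.round([*r[0],*r[1],r[2]],1),cv2.contourArea(k))
cv2.imwrite("pics/s1.png",cv2.resize(sc[100:300,240:480],None,fx=2.5,fy=2.5)[:,:,::-1])
```

```text
top [389.1 253.1  31.1  10.4  80.5] 260.5
top [310.2 239.5  18.9  17.   67.4] 140.5
scene [ 16.5 361.7   9.3  20.3  54. ] 100.5
scene [316.3 222.3  14.4  11.   24. ] 67.0
scene [539.4 100.8   5.1  10.8  59. ] 25.0
```

View pics/s1.png

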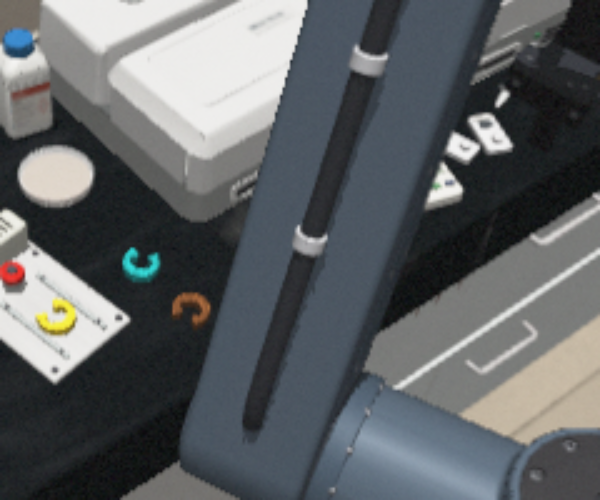

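The arm still hides the fork in the scene view. The scraper, which has the same handle, triangulates to a handle at about z 0.056, which agrees with the text. Moving on to hover over the fork.

```bash
python3 -m handwheel '[{"delta_rot":[0,0,0],"xyz":[40,-40,10],"hand":-1},{"delta_rot":[0,0,0],"xyz":[80,-80,30],"hand":-1},{"delta_rot":[0,0,0],"xyz":[120,-120,50],"hand":-1},{"delta_rot":[0,0,0],"xyz":[149,-148,70],"hand":-1},{"delta_rot":[0,0,0],"xyz":[149,-148,80],"hand":-1}]'
python3 - <<'E'
from h import *
RNG["o2"]=((5,120,90),(20,255,255))
for n in("top","scene"):
    i=vision.capture(n)
    for k in blobs(i,"o2"): r=cv2.minAreaRect(k); print(n,np.round([*r[0],*r[1],r[2]],1),cv2.contourArea(k))
    cv2.imwrite(f"pics/{n}2.png",i[:,:,::-1])
E
```

```text
time_s: 1.65
position: [0.4309, -0.2263, 0.1183]
tcp_rot: [[0.988, 0.156, -0.001], [0.156, -0.988, 0.001], [-0.001, -0.001, -1.0]]
force: [0.1, -0.6, -0.2]
opening: 1.001
grasp_force: 0.0
top [309.4 235.3  18.2   9.5  10.3] 84.0
scene [ 16.5 361.7   9.3  20.3  54. ] 100.5
scene [311.6 220.7   4.6  10.   36.9] 24.0
scene [539.4 100.8   5.1  10.8  59. ] 25.0
```

```bash
python3 -m handwheel '[{"delta_rot":[0,0,0],"xyz":[0,0,20],"hand":-1},{"delta_rot":[0,0,0],"xyz":[0,0,40],"hand":-1},{"delta_rot":[0,0,0],"xyz":[0,0,60],"hand":-1},{"delta_rot":[0,0,0],"xyz":[0,0,75],"hand":-1},{"delta_rot":[0,0,0],"xyz":[0,0,80],"hand":-1}]'; python3 -m handwheel '[{"delta_rot":[0,0,0],"xyz":[0,0,0],"hand":-0.2},{"delta_rot":[0,0,0],"xyz":[0,0,0],"hand":0.2},{"delta_rot":[0,0,0],"xyz":[0,0,0],"hand":0.6},{"delta_rot":[0,0,0],"xyz":[0,0,0],"hand":1},{"delta_rot":[0,0,0],"xyz":[0,0,0],"hand":1}]';python3 -m handwheel '[{"delta_rot":[0,0,0],"xyz":[0,0,0],"hand":1},{"delta_rot":[0,0,0],"xyz":[0,0,0],"hand":1},{"delta_rot":[0,0,0],"xyz":[0,0,0],"hand":1},{"delta_rot":[0,0,0],"xyz":[0,0,0],"hand":1},{"delta_rot":[0,0,0],"xyz":[0,0,0],"hand":1}]'
```

```text
time_s: 2.38
position: [0.4297, -0.2289, 0.0388]
tcp_rot: [[0.989, 0.15, -0.0], [0.15, -0.989, 0.0], [-0.0, -0.0, -1.0]]
force: [0.1, 0.4, -0.4]
opening: 1.001
grasp_force: 0.0
time_s: 3.0
position: [0.4303, -0.2279, 0.0394]
tcp_rot: [[0.988, 0.152, 0.0], [0.152, -0.988, -0.0], [0.0, 0.0, -1.0]]
force: [-0.3, 0.7, 0.5]
opening: 0.52
grasp_force: 0.0
time_s: 3.62
position: [0.4301, -0.2279, 0.0392]
tcp_rot: [[0.988, 0.152, -0.0], [0.152, -0.988, 0.0], [-0.0, -0.0, -1.0]]
force: [-0.0, 1.3, 0.1]
opening: 0.022
grasp_force: 0.0
```

The fingers closed on nothing. Looking.

Run:
```python
from h import *
a=vision.capture("top");b=vision.capture("scene")
g=np.hstack([cv2.resize(a[170:300,320:460],None,fx=2.8,fy=2.8,interpolation=2),cv2.resize(b[100:230,310:450],None,fx=2.8,fy=2.8,interpolation=2)])
cv2.imwrite("pics/m3.png",g[:,:,::-1])
```

```text
(no output)
```

View pics/m3.png

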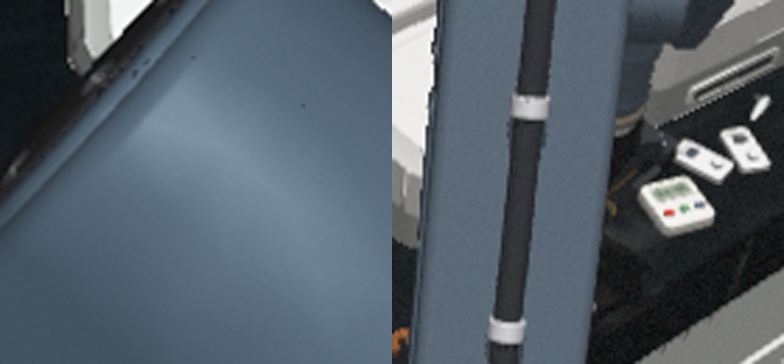

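```bash
python3 -m handwheel '[{"delta_rot":[0,0,0],"xyz":[0,0,0],"hand":1},{"delta_rot":[0,0,0],"xyz":[0,0,-10],"hand":1},{"delta_rot":[0,0,0],"xyz":[0,0,-30],"hand":1},{"delta_rot":[0,0,0],"xyz":[0,0,-60],"hand":1},{"delta_rot":[0,0,0],"xyz":[0,0,-80],"hand":1}]';python3 -m handwheel '[{"delta_rot":[0,0,0],"xyz":[-20,50,-10],"hand":1},{"delta_rot":[0,0,0],"xyz":[-50,100,-20],"hand":1},{"delta_rot":[0,0,0],"xyz":[-75,150,-40],"hand":1},{"delta_rot":[0,0,0],"xyz":[-100,200,-60],"hand":1},{"delta_rot":[0,0,0],"xyz":[-120,250,-60],"hand":1}]'
python3 - <<'E'
from h import *
a=vision.capture("top");b=vision.capture("scene")
cv2.imwrite("pics/m4.png",np.hstack([cv2.resize(a[180:300,330:470],None,fx=2.8,fy=2.8,interpolation=2),cv2.resize(b[120:240,320:460],None,fx=2.8,fy=2.8,interpolation=2)])[:,:,::-1])
RNG["o2"]=((5,120,90),(20,255,255))
for n,i in(("top",a),("scene",b)):
    for k in blobs(i,"o2"): r=cv2.minAreaRect(k); print(n,np.round([*r[0],*r[1],r[2]],1),cv2.contourArea(k))
E
```

```text
time_s: 4.35
position: [0.4305, -0.2282, 0.1211]
tcp_rot: [[0.988, 0.152, 0.001], [0.152, -0.988, -0.001], [0.001, 0.001, -1.0]]
force: [0.3, 0.3, 0.8]
opening: 0.005
grasp_force: 0.0
time_s: 4.97
position: [0.3491, -0.496, 0.1821]
tcp_rot: [[0.989, 0.151, 0.002], [0.151, -0.989, -0.004], [0.001, 0.004, -1.0]]
force: [0.9, -1.1, 0.1]
opening: 0.005
grasp_force: 0.0
top [389.1 253.1  31.1  10.4  80.5] 260.5
top [310.2 239.5  18.9  17.   67.4] 140.5
scene [ 16.5 361.7   9.3  20.3  54. ] 100.5
scene [316.3 222.3  14.4  11.   24. ] 67.0
scene [539.4 100.8   5.1  10.8  59. ] 25.0
```

View pics/m4.png

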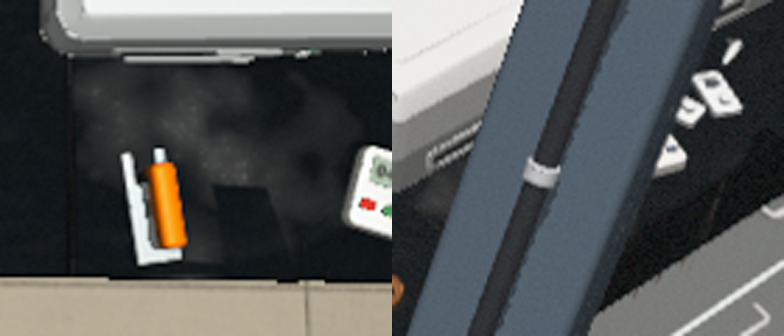

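The fork is untouched at crop (168,205), exactly where it was, so the fingers must have closed above it. It probably stands lower than the unit, since there is a seam in the bench at top column 354. I'll clear the arm from the scene view and triangulate properly.

```bash
python3 -m handwheel '[{"delta_rot":[0,0,-0.05],"xyz":[-50,20,-20],"hand":-1},{"delta_rot":[0,0,-0.1],"xyz":[-110,40,-40],"hand":-1},{"delta_rot":[0,0,-0.1],"xyz":[-170,55,-60],"hand":-1},{"delta_rot":[0,0,-0.1],"xyz":[-230,70,-70],"hand":-1},{"delta_rot":[0,0,-0.1],"xyz":[-280,77,-70],"hand":-1}]'
python3 - <<'E'
from h import *
a=vision.capture("top");b=vision.capture("scene")
cv2.imwrite("pics/m5.png",np.hstack([cv2.resize(a[180:300,330:470],None,fx=2.8,fy=2.8,interpolation=2),cv2.resize(b[120:240,320:460],None,fx=2.8,fy=2.8,interpolation=2)])[:,:,::-1])
RNG["o2"]=((5,120,90),(20,255,255))
for n,i in(("top",a),("scene",b)):
    for k in blobs(i,"o2"): r=cv2.minAreaRect(k); print(n,np.round([*r[0],*r[1],r[2]],1),cv2.contourArea(k))
for z in(.05,0,-.05):
    w=onz("top",(389.1,253.1),z); m=vision.camera_model("scene");p=np.array(m["camera_from_world"])@[*w,1]; K=m["camera_matrix"]; print(z,w,K[0][0]*p[0]/-p[2]+K[0][2],K[1][2]+K[1][1]*p[1]/p[2])
E
```

```text
time_s: 5.7
position: [0.083, -0.6123, 0.2508]
tcp_rot: [[0.968, 0.25, 0.0], [0.25, -0.968, -0.002], [-0.0, 0.002, -1.0]]
force: [-0.6, -0.2, -0.7]
opening: 0.49
grasp_force: 0.0
top [389.1 253.1  31.1  10.4  80.5] 258.5
top [310.2 239.5  18.9  17.   67.4] 140.5
scene [ 16.5 361.7   9.3  20.3  54. ] 102.0
scene [316.3 222.3  14.4  11.   24. ] 65.0
scene [363.7 188.7   8.    9.2  33.7] 59.0
scene [539.4 100.8   5.1  10.8  59. ] 25.0
0.05 [ 0.43168505 -0.22819155  0.05      ] 369.7944517696155 193.73579917764738
0 [ 0.43394122 -0.2411607   0.        ] 369.8068977078724 202.99561649740525
-0.05 [ 0.43619738 -0.25412985 -0.05      ] 369.8184844708192 211.61620467646463
```

View pics/m5.png

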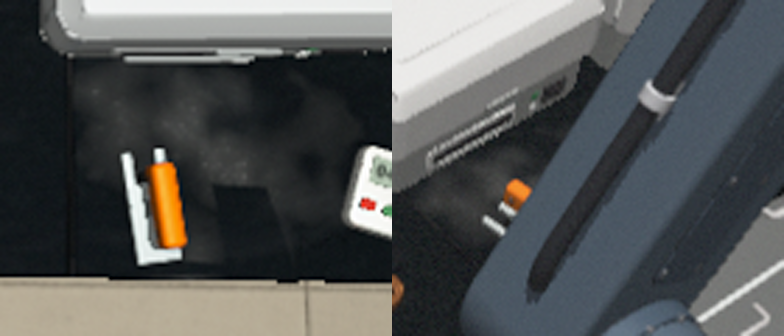

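Run:
```python
from h import *
a=vision.capture("top");b=vision.capture("scene")
def proj(n,w):
    m=vision.camera_model(n);p=np.array(m["camera_from_world"])@[*w,1];K=m["camera_matrix"];return np.round([K[0][0]*p[0]/-p[2]+K[0][2],K[1][2]+K[1][1]*p[1]/p[2]],1)
RNG["o2"]=((5,120,90),(20,255,255))
for n,i,lo in(("top",a,(389,253)),("scene",b,(363,188))):
    for k in blobs(i,"o2"):
        r=cv2.minAreaRect(k)
        if abs(r[0][0]-lo[0])<4 and abs(r[0][1]-lo[1])<4:
            print(n,cv2.boxPoints(r).round(1).tolist(),cv2.approxPolyDP(k,1.2,True)[:,0].tolist())
for z in(.1,.08,.062,.04,.02,0): print(z,[proj("scene",onz("top",u,z)).tolist() for u in((383.8,239.5),(391,238))])
# white tine tips
for n,i,(x0,x1,y0,y1) in(("top",a,(365,400,225,250)),("scene",b,(345,366,185,212))):
    print(n);print(i[y0:y1,x0:x1].min(2))  if n=="scene" else print(i[y0:y1,x0:x1].min(2))
```

```text
top [[381.3999938964844, 238.60000610351562], [391.6000061035156, 236.89999389648438], [396.79998779296875, 267.5], [386.5, 269.20001220703125]] [[385, 238], [383, 240], [385, 260], [388, 268], [396, 267], [392, 240], [391, 238]]
scene [[357.6000061035156, 190.10000610351562], [362.70001220703125, 182.5], [369.3999938964844, 186.89999389648438], [364.29998779296875, 194.5]] [[365, 184], [361, 185], [360, 191], [364, 194], [368, 189], [368, 186]]
0.1 [[360.1, 179.3], [363.3, 176.3]]
0.08 [[360.0, 183.3], [363.3, 180.3]]
0.062 [[360.0, 186.9], [363.3, 183.8]]
0.04 [[359.9, 191.0], [363.2, 187.9]]
0.02 [[359.9, 194.7], [363.2, 191.6]]
0 [[359.8, 198.3], [363.2, 195.1]]
top
[[ 47  47  46  45  47  49  51  54  55  58  56  55  54  52  49  48  45  44
   43  46  51  53  57  61  67  67  66  68  67  73  72  66  67  66  65]
 [ 46  45  44  45  45  50  52  52  55  55  55  55  54  53  50  50  48  44
   44  45  49  51  53  57  59  63  66  70  70  68  72  70  66  65  63]
 [ 42  41  43  44  47  52  52  51  56  59  56  55  54  52  51  50  47  45
   43  43  45  48  51  52  55  58  62  66  70  68  68  70
[... 4914 characters left out ...]
8  45  41  43  45  41  43  46  39  39  46  80  76  75  74  77
   73  78  72]
 [ 42  34  37  36  42  43  45  36  39  35  38  35  38  56  74  76  76  76
   76  72  75]
 [ 34  36  28  38  43  39  37  28  33  34  35  34  44  68  75  75  77  74
   73  76  74]
 [ 30  26  30  32  38  31  36  32  28  29  27  32  61  76  76  75  75  80
   76  73  78]
 [ 27  28  28  32  28  30  30  25  29  24  28  54  75  77  78  69  75  76
   75  75  73]
 [ 31  21  18  31  30  26  32  27  31  28  43  71  71  76  73  76  75  73
   73  76  72]
 [ 29  30  21  30  28  20  29  28  32  31  62  74  74  74  78  75  76  73
   76  75  72]
 [ 26  32  26  21  25  31  33  26  27  52  75  75  76  73  73  74  76  76
   74  74  78]]
```

The two-view heights confirm the fork as described: handle top at z ≈ 0.062. So the error must be in where the gripper really was. I'll check the hover pictures taken earlier against the projected TCP.

Run:
```python
from h import *
print("tines",tri((374.5,235),(353.3,198.3)),tri((386.5,233.5),(359.3,193.3)))
cc=[]
for n in("top","scene"):
    m=vision.camera_model(n);i=cv2.imread(f"pics/{n}2.png")
    i=cv2.resize(i,None,fx=2,fy=2)
    for z,c in((.118,(0,255,0)),(.25,(255,0,255))):
        p=np.array(m["camera_from_world"])@[.4309,-.2263,z,1];K=m["camera_matrix"];u=(K[0][0]*p[0]/-p[2]+K[0][2],K[1][2]+K[1][1]*p[1]/p[2]);print(n,z,u)
        cv2.circle(i,(int(2*u[0]),int(2*u[1])),4,c,2)
    cc.append(i[200:600,560:960])
cv2.imwrite("pics/m6.png",np.hstack(cc))
```

```text
tines (array([ 0.47172946, -0.20926427,  0.00600505]), np.float64(0.0030784388917747497)) (array([ 0.47547315, -0.23543195,  0.0070373 ]), np.float64(0.0027702422854653432))
top 0.118 (np.float64(396.9752981273079), np.float64(251.99059373126744))
top 0.25 (np.float64(418.5748284342942), np.float64(248.5349749215951))
scene 0.118 (np.float64(373.6428278730825), np.float64(176.9404154450398))
scene 0.25 (np.float64(382.9241051260087), np.float64(138.46183132373562))
```

View pics/m6.png

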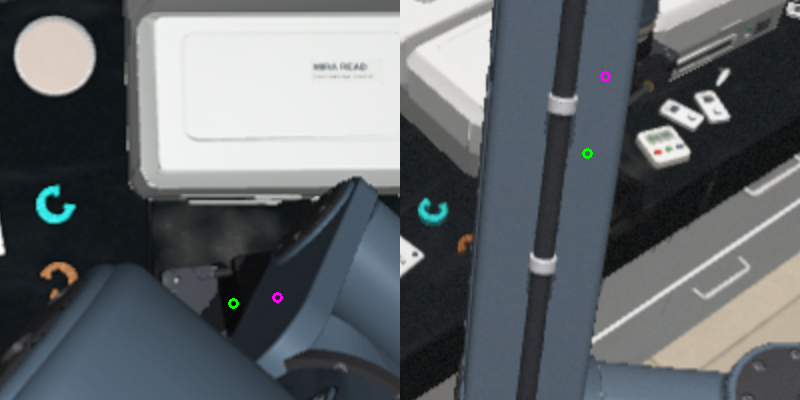

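```bash
python3 -c "
from rig import bot;print(bot.tip_extent,[a for a in dir(bot) if a[0]!='_'])"
python3 -m handwheel '[{"delta_rot":[0,0,0.02],"xyz":[40,-20,0],"hand":-1},{"delta_rot":[0,0,0.04],"xyz":[90,-40,0],"hand":-1},{"delta_rot":[0,0,0.06],"xyz":[140,-65,0],"hand":-1},{"delta_rot":[0,0,0.08],"xyz":[190,-90,0],"hand":-1},{"delta_rot":[0,0,0.08],"xyz":[226,-106,0],"hand":-1}]' | grep -A1 pos
python3 -m handwheel '[{"delta_rot":[0,0,0],"xyz":[40,-45,0],"hand":-1},{"delta_rot":[0,0,0],"xyz":[80,-90,0],"hand":-1},{"delta_rot":[0,0,0],"xyz":[120,-140,0],"hand":-1},{"delta_rot":[0,0,0],"xyz":[160,-190,0],"hand":-1},{"delta_rot":[0,0,0],"xyz":[186,-225,0],"hand":-1}]' | grep -A1 pos
python3 -m handwheel '[{"delta_rot":[0,0,0],"xyz":[20,-55,0],"hand":-1},{"delta_rot":[0,0,0],"xyz":[40,-110,0],"hand":-1},{"delta_rot":[0,0,0],"xyz":[60,-165,0],"hand":-1},{"delta_rot":[0,0,0],"xyz":[80,-220,0],"hand":-1},{"delta_rot":[0,0,0],"xyz":[87,-265,0],"hand":-1}]'
python3 - <<'E'
from h import *
cc=[];w=bot.read_state()["position"];R=np.array(bot.read_state()["tcp_rot"]);print(w)
for n in("top","scene"):
    m=vision.camera_model(n);i=vision.capture(n)[:,:,::-1].copy();cv2.imwrite(f"pics/{n}7.png",i);K=m["camera_matrix"]
    us=[]
    for q in([0,0,8],[0,50,8],[0,-50,8]):
        p=np.array(m["camera_from_world"])@[*(w+R@np.array(q)/1000),1];us.append((K[0][0]*p[0]/-p[2]+K[0][2],K[1][2]+K[1][1]*p[1]/p[2]))
    print(n,np.round(us,1).tolist());c=np.array(us[0]).astype(int);x=max(0,c[0]-65);y=max(0,c[1]-90)
    print("crop",x,y)
    v=cv2.resize(i[y:y+180,x:x+130],None,fx=3,fy=3)
    for u in us: cv2.circle(v,(int(3*(u[0]-x)),int(3*(u[1]-y))),4,(0,255,0),1)
    cc.append(v)
cv2.imwrite("pics/m7.png",np.hstack(cc))
E
```

```text
0.008 ['PlanningError', 'read_state', 'tip_extent']
position: [0.2798, -0.4484, 0.2493]
tcp_rot: [[0.985, 0.175, 0.0], [0.175, -0.985, 0.002], [0.001, -0.002, -1.0]]
position: [0.4221, -0.1943, 0.2494]
tcp_rot: [[0.984, 0.176, -0.0], [0.176, -0.984, 0.001], [0.0, -0.001, -1.0]]
time_s: 7.78
position: [0.4607, 0.0811, 0.2494]
tcp_rot: [[0.984, 0.176, -0.0], [0.176, -0.984, 0.001], [0.0, -0.001, -1.0]]
force: [0.3, 0.2, -0.3]
opening: 0.999
grasp_force: 0.0
[0.46071907 0.08113866 0.24940235]
top [[234.9, 228.3], [264.4, 223.5], [205.3, 233.0]]
crop 169 138
scene [[269.5, 188.3], [285.5, 176.5], [252.8, 200.6]]
crop 204 98
```

View pics/m7.png

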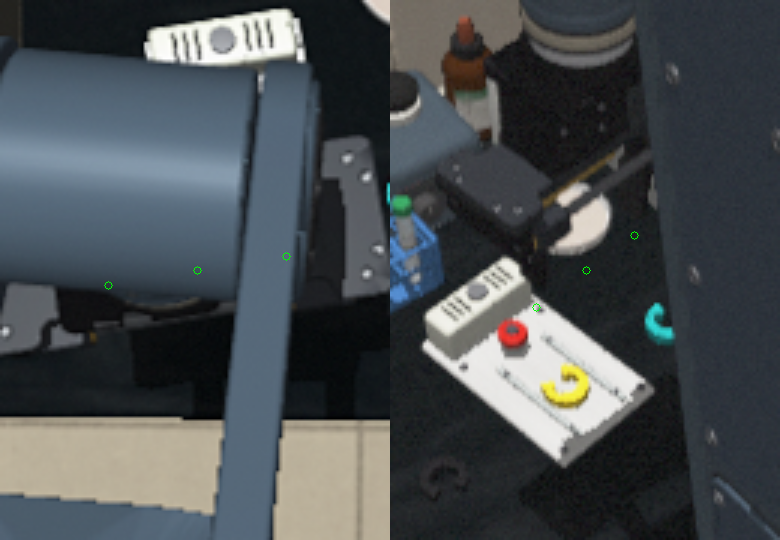

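Scene crop: the near finger ends at about (530,280), while the projection of the reported tip is (536,308). So the gripper really seems to be offset from the reported pose. I'll measure the fingertips by differencing against the earlier picture.

Run:
```python
from h import *
a=cv2.imread("pics/scene7.png").astype(int);b=cv2.imread("pics/scene0.png").astype(int)
d=cv2.GaussianBlur(np.abs(a-b).max(2).astype(np.float32),(3,3),0)
x0,x1,y0,y1=215,292,140,212
print("x0",x0)
for y in range(y0,y1): print(y,"".join("#" if v>14 else "+" if v>8 else "." for v in d[y,x0:x1]))
w=np.array([.4607,.0811,.2494]);R=np.array(bot.read_state()["tcp_rot"])
m=vision.camera_model("scene");K=m["camera_matrix"]
for q in([0,43,8],[0,58,8],[0,-43,8],[0,-58,8],[37,-95,-62],[-37,-95,-62],[37,95,-62]):
    p=np.array(m["camera_from_world"])@[*(w+R@np.array(q)/1000),1];print(q,np.round([K[0][0]*p[0]/-p[2]+K[0][2],K[1][2]+K[1][1]*p[1]/p[2]],1))
```

```text
x0 215
140 ........................+####################################################
141 ........................+####################################################
142 ........................#####################################################
143 ........................#######################++############################
144 ........................#######################++++##########################
145 ........................#######################+++++#########################
146 ......................+########################++++++########################
147 .....................+#########################++++++########################
148 ....................+##########################+...+++###########+###########
149 ............++++++++###########################....+++++#########+###########
150 ............++++###############################+..+++.++..######+############
151 .......+.+..++################################+++++++..+++#####+#############
152 .....++++++##################################++++##+...+######..#############
153 .....++++##############
[... 4299 characters left out ...]
...................
206 .............................................................................
207 .............................................................................
208 .............................................................................
209 .............................................................................
210 .............................................................................
211 .............................................................................
[0, 43, 8] [283.3 178.1]
[0, 58, 8] [287.9 174.6]
[0, -43, 8] [255.3 198.9]
[0, -58, 8] [250.1 202.7]
[37, -95, -62] [222.1 180. ]
[-37, -95, -62] [247.5 199.6]
[37, 95, -62] [288.  135.1]
```

The differenced silhouette puts the real fingertip about 10 px above the reported one, with the body 17 px above. So the arm rides 25–40 mm higher than reported, which matches closing just over the 62 mm handle. I'll straddle the fork again and feel for the worktop to get the offset.

```bash
python3 -m handwheel '[{"delta_rot":[0,0,0],"xyz":[-15,50,10],"hand":-1},{"delta_rot":[0,0,0],"xyz":[-35,110,30],"hand":-1},{"delta_rot":[0,0,0],"xyz":[-60,170,60],"hand":-1},{"delta_rot":[0,0,0],"xyz":[-80,225,90],"hand":-1},{"delta_rot":[0,0,0],"xyz":[-97,275,120],"hand":-1}]' | grep -A1 pos
python3 -m handwheel '[{"delta_rot":[0,0,0.01],"xyz":[0,12,10],"hand":-1},{"delta_rot":[0,0,0.024],"xyz":[0,22,30],"hand":-1},{"delta_rot":[0,0,0.024],"xyz":[0,22,50],"hand":-1},{"delta_rot":[0,0,0.024],"xyz":[0,22,70],"hand":-1},{"delta_rot":[0,0,0.024],"xyz":[0,22,85],"hand":-1}]'
python3 -m handwheel '[{"delta_rot":[0,0,0],"xyz":[0,0,2],"hand":-1},{"delta_rot":[0,0,0],"xyz":[0,0,4],"hand":-1},{"delta_rot":[0,0,0],"xyz":[0,0,6],"hand":-1},{"delta_rot":[0,0,0],"xyz":[0,0,8],"hand":-1},{"delta_rot":[0,0,0],"xyz":[0,0,8],"hand":-1}]'
```

```text
position: [0.4147, -0.1994, 0.1359]
tcp_rot: [[0.985, 0.173, 0.001], [0.173, -0.985, -0.0], [0.001, 0.001, -1.0]]
time_s: 9.12
position: [0.4191, -0.2184, 0.0509]
tcp_rot: [[0.989, 0.149, -0.001], [0.149, -0.989, 0.001], [-0.0, -0.001, -1.0]]
force: [0.7, -0.1, -0.2]
opening: 0.997
grasp_force: 0.0
time_s: 9.75
position: [0.4191, -0.2201, 0.0433]
tcp_rot: [[0.989, 0.148, 0.0], [0.148, -0.989, -0.0], [0.0, 0.0, -1.0]]
force: [0.1, -0.7, 0.4]
opening: 1.002
grasp_force: 0.0
```

```bash
python3 -m handwheel '[{"delta_rot":[0,0,0],"xyz":[0,4,4],"hand":-1},{"delta_rot":[0,0,0],"xyz":[0,8,8],"hand":-1},{"delta_rot":[0,0,0],"xyz":[0,8,12],"hand":-1},{"delta_rot":[0,0,0],"xyz":[0,8,16],"hand":-1},{"delta_rot":[0,0,0],"xyz":[0,8,20],"hand":-1}]'
python3 -m handwheel '[{"delta_rot":[0,0,0],"xyz":[0,0,2],"hand":-1},{"delta_rot":[0,0,0],"xyz":[0,0,4],"hand":-1},{"delta_rot":[0,0,0],"xyz":[0,0,6],"hand":-1},{"delta_rot":[0,0,0],"xyz":[0,0,7],"hand":-1},{"delta_rot":[0,0,0],"xyz":[0,0,8],"hand":-1}]'
```

```text
time_s: 10.38
position: [0.4201, -0.2278, 0.0228]
tcp_rot: [[0.989, 0.148, -0.0], [0.148, -0.989, 0.0], [-0.0, -0.0, -1.0]]
force: [-0.2, -0.4, -0.1]
opening: 0.999
grasp_force: 0.0
time_s: 11.0
position: [0.4203, -0.228, 0.0152]
tcp_rot: [[0.989, 0.148, 0.0], [0.148, -0.989, -0.0], [0.0, 0.0, -1.0]]
force: [0.7, 0.2, 0.1]
opening: 1.001
grasp_force: 0.0
```

```bash
python3 -m handwheel '[{"delta_rot":[0,0,0],"xyz":[0,0,2],"hand":-1},{"delta_rot":[0,0,0],"xyz":[0,0,4],"hand":-1},{"delta_rot":[0,0,0],"xyz":[0,0,6],"hand":-1},{"delta_rot":[0,0,0],"xyz":[0,0,8],"hand":-1},{"delta_rot":[0,0,0],"xyz":[0,0,10],"hand":-0.6}]'
python3 -m handwheel '[{"delta_rot":[0,0,0],"xyz":[0,0,0],"hand":-0.2},{"delta_rot":[0,0,0],"xyz":[0,0,0],"hand":0.1},{"delta_rot":[0,0,0],"xyz":[0,0,0],"hand":0.4},{"delta_rot":[0,0,0],"xyz":[0,0,0],"hand":0.6},{"delta_rot":[0,0,0],"xyz":[0,0,0],"hand":1}]'
python3 -m handwheel '[{"delta_rot":[0,0,0],"xyz":[0,0,0],"hand":1},{"delta_rot":[0,0,0],"xyz":[0,0,0],"hand":1},{"delta_rot":[0,0,0],"xyz":[0,0,0],"hand":1},{"delta_rot":[0,0,0],"xyz":[0,0,0],"hand":1},{"delta_rot":[0,0,0],"xyz":[0,0,0],"hand":1}]'
```

```text
time_s: 11.62
position: [0.4202, -0.228, 0.005]
tcp_rot: [[0.989, 0.148, -0.0], [0.148, -0.989, 0.0], [-0.0, -0.0, -1.0]]
force: [0.0, 0.7, -0.1]
opening: 0.948
grasp_force: 0.0
time_s: 12.25
position: [0.4203, -0.228, 0.0053]
tcp_rot: [[0.989, 0.148, 0.0], [0.148, -0.989, -0.0], [0.0, 0.0, -1.0]]
force: [-0.0, 0.8, -0.2]
opening: 0.401
grasp_force: 0.0
time_s: 12.88
position: [0.4204, -0.2281, 0.0052]
tcp_rot: [[0.989, 0.148, 0.0], [0.148, -0.989, -0.0], [0.0, 0.0, -1.0]]
force: [-0.2, -1.0, -1.4]
opening: 0.204
grasp_force: 29.8
```

Gripped: opening 0.204 is 18 mm, at 29.8 N. Heights are now relative, with the fork underside at 0 when TCP z reads 0.0052. Lift and carry towards the unit.

```bash
python3 -m handwheel '[{"delta_rot":[0,0,0],"xyz":[0,0,-5],"hand":1},{"delta_rot":[0,0,0],"xyz":[0,0,-25],"hand":1},{"delta_rot":[0,0,0],"xyz":[0,0,-50],"hand":1},{"delta_rot":[0,0,0],"xyz":[0,0,-75],"hand":1},{"delta_rot":[0,0,0],"xyz":[0,0,-95],"hand":1}]'
python3 -m handwheel '[{"delta_rot":[0,0,0],"xyz":[3,-15,0],"hand":1},{"delta_rot":[0,0,0],"xyz":[10,-45,0],"hand":1},{"delta_rot":[0,0,0],"xyz":[20,-85,0],"hand":1},{"delta_rot":[0,0,0],"xyz":[30,-125,0],"hand":1},{"delta_rot":[0,0,-0.022],"xyz":[37,-160,0],"hand":1}]'|grep -A1 pos
python3 -m handwheel '[{"delta_rot":[0,0,0],"xyz":[6,-30,0],"hand":1},{"delta_rot":[0,0,0],"xyz":[12,-60,0],"hand":1},{"delta_rot":[0,0,0],"xyz":[18,-88,0],"hand":1},{"delta_rot":[0,0,0],"xyz":[22,-106,0],"hand":1},{"delta_rot":[0,0,0],"xyz":[22,-108,0],"hand":1}]'
python3 - <<'E'
from h import *
RNG["o2"]=((5,120,90),(20,255,255))
for n in("top","scene"):
    i=vision.capture(n);cv2.imwrite(f"pics/{n}8.png",i[:,:,::-1])
    for c in("o2","yellow","red"):
      for k in blobs(i,c,12): r=cv2.minAreaRect(k); print(n,c,np.round([*r[0],*r[1],r[2]],1),cv2.contourArea(k),cv2.approxPolyDP(k,1.2,True)[:,0].tolist() if c=="o2" else "")
E
```

```text
time_s: 13.5
position: [0.4199, -0.2275, 0.1012]
tcp_rot: [[0.989, 0.148, -0.0], [0.148, -0.989, 0.0], [-0.0, -0.0, -1.0]]
force: [0.5, -0.9, -1.6]
opening: 0.201
grasp_force: 29.8
position: [0.4315, -0.0614, 0.0992]
tcp_rot: [[0.985, 0.171, -0.003], [0.171, -0.985, 0.002], [-0.003, -0.002, -1.0]]
time_s: 14.75
position: [0.4347, 0.0477, 0.0994]
tcp_rot: [[0.985, 0.172, -0.003], [0.172, -0.985, 0.001], [-0.003, -0.001, -1.0]]
force: [-0.2, -0.1, -2.9]
opening: 0.205
grasp_force: 29.8
top o2 [314.7 239.1  17.4   7.5  81.3] 71.0 [[310, 231], [314, 238], [314, 244], [312, 245], [314, 248], [318, 244], [318, 236], [314, 232]]
top o2 [314.5  23.    4.    5.   90. ] 17.5 [[313, 21], [312, 25], [316, 25], [316, 21]]
top yellow [ 67.4 244.6  29.7  31.1  33.7] 704.0 
top yellow [257.5 202.5   8.5   4.2  45. ] 19.5 
top yellow [218.5  92.5   7.    9.   90. ] 48.5 
top red [246.5 173.5  11.   11.   90. ] 91.0 
top red [490.6  33.1   5.1  43.   65.3] 45.5 
scene o2 [ 16.1 361.1   9.6  19.6  59. ] 99.5 [[22, 352], [18, 360], [11, 360], [10, 370], [25, 361]]
scene o2 [228.5 107.    6.    3.   90. ] 15.5 [[230, 104], [227, 104], [228, 110], [230, 108]]
scene o2 [539.4 100.8   5.1  10.8  59. ] 26.0 [[544, 98], [539, 98], [535, 104], [539, 104], [539, 99], [542, 100], [541, 102], [544, 101]]
scene yellow [146. 319.  26.  28.  90.] 554.5 
scene yellow [260.7 229.7  12.8   6.   12.5] 38.0 
scene yellow [195.  165.5   5.    6.   90. ] 22.5 
scene yellow [479.5  42.5   3.    7.   90. ] 14.5 
scene yellow [481.5  31.    8.   13.   90. ] 75.0 
scene yellow [504.5  22.    8.   15.   90. ] 88.0 
scene red [243.8 208.8   8.2   7.5  76. ] 28.0 
scene red [525.5  84.   10.   19.   90. ] 141.5 
scene red [470.  27.   8.  10.  90.] 49.0 
scene red [485.5  22.5   7.   13.   90. ] 72.5 
scene red [423.   30.5  25.   16.   90. ] 218.5
```

```bash
python3 -m handwheel '[{"delta_rot":[0,0,0],"xyz":[0,0,10],"hand":1},{"delta_rot":[0,0,0],"xyz":[0,0,25],"hand":1},{"delta_rot":[0,0,0],"xyz":[0,0,40],"hand":1},{"delta_rot":[0,0,0],"xyz":[0,0,55],"hand":1},{"delta_rot":[0,0,0],"xyz":[0,0,64],"hand":1}]'
python3 - <<'E'
from h import *
rows=[]
for t in("8","9"):
    r=[]
    for n,(x,y) in(("top",(200,160)),("scene",(200,180))):
        if t=="9": cv2.imwrite(f"pics/{n}9.png",vision.capture(n)[:,:,::-1])
        v=cv2.resize(cv2.imread(f"pics/{n}{t}.png")[y:y+75,x:x+100],None,fx=4,fy=4,interpolation=2)
        r.append(np.clip(v.astype(float)**.75*255**.25,0,255).astype(np.uint8))
    rows.append(np.hstack(r))
cv2.imwrite("pics/m9.png",np.vstack(rows))
E
```

```text
time_s: 15.48
position: [0.4361, 0.0453, 0.035]
tcp_rot: [[0.986, 0.168, -0.002], [0.168, -0.986, 0.0], [-0.001, -0.0, -1.0]]
force: [0.7, -0.3, -1.6]
opening: 0.201
grasp_force: 29.8
```

View pics/m9.png

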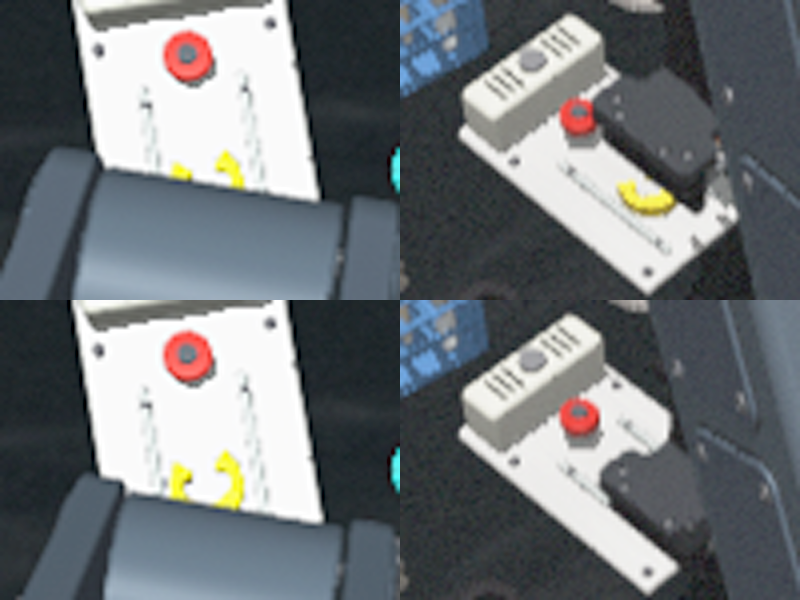

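The top panels show the clip jaws between the rails at (205,165), with the hand behind them. The tines are hidden in both views. The fork lies between the rails' lines, so I'll feel for the plate to fix the height here.

```bash
python3 -m handwheel '[{"delta_rot":[0,0,0],"xyz":[3,-2,3],"hand":1},{"delta_rot":[0,0,0],"xyz":[6,-2.6,6],"hand":1},{"delta_rot":[0,0,0],"xyz":[6,-2.6,10],"hand":1},{"delta_rot":[0,0,0],"xyz":[6,-2.6,14],"hand":1},{"delta_rot":[0,0,0],"xyz":[6,-2.6,16],"hand":1}]'
python3 -m handwheel '[{"delta_rot":[0,0,0],"xyz":[0,0,1],"hand":1},{"delta_rot":[0,0,0],"xyz":[0,0,2],"hand":1},{"delta_rot":[0,0,0],"xyz":[0,0,3],"hand":1},{"delta_rot":[0,0,0],"xyz":[0,0,4],"hand":1},{"delta_rot":[0,0,0],"xyz":[0,0,4.5],"hand":1}]'
```

```text
time_s: 16.2
position: [0.4418, 0.0495, 0.02]
tcp_rot: [[0.986, 0.17, -0.0], [0.17, -0.986, 0.0], [-0.0, -0.0, -1.0]]
force: [-0.8, 1.5, -1.3]
opening: 0.202
grasp_force: 29.8
time_s: 16.82
position: [0.4421, 0.0495, 0.0157]
tcp_rot: [[0.986, 0.17, 0.0], [0.17, -0.986, -0.0], [0.0, 0.0, -1.0]]
force: [0.4, 0.1, -1.7]
opening: 0.204
grasp_force: 29.8
```

```bash
python3 -m handwheel '[{"delta_rot":[0,0,0],"xyz":[0,0,0.8],"hand":1},{"delta_rot":[0,0,0],"xyz":[0,0,1.6],"hand":1},{"delta_rot":[0,0,0],"xyz":[0,0,2.4],"hand":1},{"delta_rot":[0,0,0],"xyz":[0,0,3.2],"hand":1},{"delta_rot":[0,0,0],"xyz":[0,0,4],"hand":1}]'
```

```text
time_s: 17.45
position: [0.4414, 0.0493, 0.0122]
tcp_rot: [[0.985, 0.17, -0.001], [0.17, -0.985, -0.0], [-0.001, 0.0, -1.0]]
force: [-4.1, -3.1, 8.6]
opening: 0.202
grasp_force: 29.9
```

Plate contact at reading ≈ 0.0128 (expected 0.0132), so the offset is constant and the blade sits between the rails. Raise to about 15 mm and push.

```bash
python3 -m handwheel '[{"delta_rot":[0,0,0],"xyz":[0,0,-3],"hand":1},{"delta_rot":[0,0,0],"xyz":[0,0,-7.7],"hand":1},{"delta_rot":[0,0,0],"xyz":[3,0,-7.7],"hand":1},{"delta_rot":[0,0,0],"xyz":[8,0,-7.7],"hand":1},{"delta_rot":[0,0,0],"xyz":[13,0,-7.7],"hand":1}]'
python3 -m handwheel '[{"delta_rot":[0,0,0],"xyz":[4,0,0],"hand":1},{"delta_rot":[0,0,0],"xyz":[8,0,0],"hand":1},{"delta_rot":[0,0,0],"xyz":[13,0,0],"hand":1},{"delta_rot":[0,0,0],"xyz":[18,0,0],"hand":1},{"delta_rot":[0,0,0],"xyz":[23,0,0],"hand":1}]'
python3 - <<'E'
from h import *
w=np.array([np.array(bot.read_state()["position"])])[0]
r=w[:2]+[.0096,-.0004]-[.599,.074];print(r@[.985,.17],r@[-.17,.985])
for n in("top","scene"):
    i=vision.capture(n)
    for k in blobs(i,"yellow",8):
        r=cv2.boundingRect(k)
        if 230<r[0]<280 and 190<r[1]<245: print(n,r,cv2.contourArea(k))
E
```

```text
time_s: 18.08
position: [0.4555, 0.0518, 0.0193]
tcp_rot: [[0.986, 0.17, 0.0], [0.17, -0.986, -0.0], [0.0, 0.0, -1.0]]
force: [0.4, -0.3, -1.4]
opening: 0.204
grasp_force: 29.9
time_s: 18.7
position: [0.4779, 0.0557, 0.0194]
tcp_rot: [[0.986, 0.17, 0.0], [0.17, -0.986, -0.0], [0.0, 0.0, -1.0]]
force: [-0.3, 0.4, -2.4]
opening: 0.208
grasp_force: 29.9
-0.11297951084715445 0.00048317956069720766
```

```bash
python3 -m handwheel '[{"delta_rot":[0,0,0],"xyz":[5,0,0],"hand":1},{"delta_rot":[0,0,0],"xyz":[10,0,0],"hand":1},{"delta_rot":[0,0,0],"xyz":[15,0,0],"hand":1},{"delta_rot":[0,0,0],"xyz":[20,0,0],"hand":1},{"delta_rot":[0,0,0],"xyz":[26,0,0],"hand":1}]'
python3 -m handwheel '[{"delta_rot":[0,0,0],"xyz":[2,0,0],"hand":1},{"delta_rot":[0,0,0],"xyz":[4,0,0],"hand":1},{"delta_rot":[0,0,0],"xyz":[6,0,0],"hand":1},{"delta_rot":[0,0,0],"xyz":[8,0,0],"hand":1},{"delta_rot":[0,0,0],"xyz":[10,0,0],"hand":1}]'
```

```text
time_s: 19.42
position: [0.5034, 0.06, 0.0194]
tcp_rot: [[0.986, 0.169, -0.0], [0.169, -0.986, 0.0], [-0.0, -0.0, -1.0]]
force: [0.0, 0.1, -1.5]
opening: 0.206
grasp_force: 29.9
time_s: 20.05
position: [0.5098, 0.0616, 0.0191]
tcp_rot: [[0.985, 0.17, -0.006], [0.17, -0.986, 0.0], [-0.006, -0.001, -1.0]]
force: [-7.5, -2.0, 2.4]
opening: 0.201
grasp_force: 30.0
```

Jaws are meeting the spindle at −7.5 N as expected. Push on to home.

```bash
python3 -m handwheel '[{"delta_rot":[0,0,0],"xyz":[3,0,0],"hand":1},{"delta_rot":[0,0,0],"xyz":[6,0,0],"hand":1},{"delta_rot":[0,0,0],"xyz":[9,0,0],"hand":1},{"delta_rot":[0,0,0],"xyz":[12,0,0],"hand":1},{"delta_rot":[0,0,0],"xyz":[14,0,0],"hand":1}]'
python3 -c "
from rig import bot
import numpy as np
s=bot.read_state();r=s['position'][:2]+np.array([.0096,-.0004])-[.599,.074];print(r@[.985,.17],r@[-.17,.985])"
```

```text
time_s: 20.68
position: [0.5265, 0.064, 0.0195]
tcp_rot: [[0.985, 0.17, -0.001], [0.17, -0.985, -0.0], [-0.001, -0.0, -1.0]]
force: [-4.7, -1.9, 0.5]
opening: 0.203
grasp_force: 30.0
-0.06369655790730419 0.0004388626052867755
```

Force eased at −63.7 mm. A bit further to make sure.

```bash
python3 -m handwheel '[{"delta_rot":[0,0,0],"xyz":[1,0,0],"hand":1},{"delta_rot":[0,0,0],"xyz":[2,0,0],"hand":1},{"delta_rot":[0,0,0],"xyz":[3,0,0],"hand":1},{"delta_rot":[0,0,0],"xyz":[3,0,0],"hand":1},{"delta_rot":[0,0,0],"xyz":[3,0,0],"hand":1}]'
python3 -c "
from rig import bot
import numpy as np
s=bot.read_state();r=s['position'][:2]+np.array([.0096,-.0004])-[.599,.074];print(r@[.985,.17],r@[-.17,.985])"
```

```text
time_s: 21.3
position: [0.5267, 0.0643, 0.0192]
tcp_rot: [[0.985, 0.17, -0.006], [0.17, -0.986, -0.0], [-0.006, -0.001, -1.0]]
force: [-6.4, -3.9, 2.4]
opening: 0.205
grasp_force: 30.0
-0.06345456299033231 0.0007296630670174577
```

```bash
python3 -m handwheel '[{"delta_rot":[0,0,0],"xyz":[2,0,0],"hand":1},{"delta_rot":[0,0,0],"xyz":[4,0,0],"hand":1},{"delta_rot":[0,0,0],"xyz":[4,0,0],"hand":1},{"delta_rot":[0,0,0],"xyz":[0,0,0],"hand":1},{"delta_rot":[0,0,0],"xyz":[-5,0,0],"hand":1}]'
python3 -m handwheel '[{"delta_rot":[0,0,0],"xyz":[-10,0,0],"hand":1},{"delta_rot":[0,0,0],"xyz":[-25,0,0],"hand":1},{"delta_rot":[0,0,0],"xyz":[-45,0,0],"hand":1},{"delta_rot":[0,0,0],"xyz":[-60,0,-10],"hand":1},{"delta_rot":[0,0,0],"xyz":[-80,0,-30],"hand":1}]'
python3 - <<'E'
from h import *
for n in("top","scene"):
    i=vision.capture(n);cv2.imwrite(f"pics/{n}10.png",i[:,:,::-1])
    for c in("yellow","red"):
      for k in blobs(i,c,8):
        r=cv2.boundingRect(k)
        if 225<r[0]<285 and 155<r[1]<245: print(n,c,r,cv2.contourArea(k),cv2.minEnclosingCircle(k))
E
```

```text
time_s: 21.92
position: [0.5256, 0.0637, 0.0194]
tcp_rot: [[0.986, 0.169, 0.002], [0.169, -0.986, 0.0], [0.002, 0.0, -1.0]]
force: [-0.2, -0.2, -1.8]
opening: 0.202
grasp_force: 29.9
time_s: 22.55
position: [0.4462, 0.05, 0.0499]
tcp_rot: [[0.986, 0.17, 0.001], [0.17, -0.986, 0.0], [0.001, 0.0, -1.0]]
force: [-0.1, 0.6, -1.7]
opening: 0.205
grasp_force: 29.9
top yellow (238, 167, 18, 17) 75.0 ((246.5, 174.5), 9.300638198852539)
top red (241, 168, 12, 12) 92.0 ((246.4729766845703, 173.71621704101562), 5.857079982757568)
scene yellow (237, 209, 15, 10) 33.0 ((244.0263214111328, 211.1842041015625), 7.073609352111816)
scene red (240, 205, 10, 9) 34.5 ((244.42857360839844, 208.7142791748047), 4.748891353607178)
```

```bash
python3 -c "
from h import *
w=onz('top',(246.5,174.5),.02);w2=onz('top',(246.47,173.7),.0325);d=(w-w2)[:2];print(w,w2,d@[.985,.17],d@[-.17,.985])"
python3 -m handwheel '[{"delta_rot":[0,0,0],"xyz":[-5,0,-15],"hand":1},{"delta_rot":[0,0,0],"xyz":[-8,0,-40],"hand":1},{"delta_rot":[0,0,0],"xyz":[-15,35,-50],"hand":1},{"delta_rot":[0,0,0],"xyz":[-25,80,-50],"hand":1},{"delta_rot":[0,0,0],"xyz":[-37,125,-50],"hand":1}]' | grep -A1 pos
python3 -m handwheel '[{"delta_rot":[0,0,0],"xyz":[-10,40,0],"hand":1},{"delta_rot":[0,0,0],"xyz":[-20,80,0],"hand":1},{"delta_rot":[0,0,0],"xyz":[-30,115,0],"hand":1},{"delta_rot":[0,0,0],"xyz":[-35,140,0],"hand":1},{"delta_rot":[0,0,0],"xyz":[-36,144,0],"hand":1}]'
```

```text
[0.59945416 0.07460488 0.02      ] [0.59858681 0.07410883 0.0325    ] 0.0009386673431312815 0.0003411670070639839
position: [0.4323, -0.081, 0.1003]
tcp_rot: [[0.985, 0.171, 0.003], [0.171, -0.985, -0.001], [0.003, 0.002, -1.0]]
time_s: 23.9
position: [0.4209, -0.2298, 0.1]
tcp_rot: [[0.986, 0.167, 0.002], [0.167, -0.986, -0.002], [0.002, 0.003, -1.0]]
force: [-0.3, -0.0, -2.6]
opening: 0.202
grasp_force: 29.9
```

Clip is home, with its centre within about 1 mm of the axis. Lower the fork to the worktop (94 mm down).

```bash
python3 -m handwheel '[{"delta_rot":[0,0,0],"xyz":[0,0,20],"hand":1},{"delta_rot":[0,0,0],"xyz":[0,0,45],"hand":1},{"delta_rot":[0,0,0],"xyz":[0,0,65],"hand":1},{"delta_rot":[0,0,0],"xyz":[0,0,80],"hand":1},{"delta_rot":[0,0,0],"xyz":[0,0,88],"hand":1}]'
python3 -m handwheel '[{"delta_rot":[0,0,0],"xyz":[0,0,2],"hand":1},{"delta_rot":[0,0,0],"xyz":[0,0,4],"hand":1},{"delta_rot":[0,0,0],"xyz":[0,0,5.5],"hand":1},{"delta_rot":[0,0,0],"xyz":[0,0,6.5],"hand":1},{"delta_rot":[0,0,0],"xyz":[0,0,6.5],"hand":1}]'
```

```text
time_s: 24.52
position: [0.4197, -0.2267, 0.0108]
tcp_rot: [[0.985, 0.17, -0.0], [0.17, -0.985, 0.001], [-0.0, -0.001, -1.0]]
force: [-0.1, -0.0, -1.9]
opening: 0.203
grasp_force: 29.9
time_s: 25.15
position: [0.4199, -0.2275, 0.0052]
tcp_rot: [[0.986, 0.169, 0.001], [0.169, -0.986, -0.0], [0.0, 0.001, -1.0]]
force: [0.1, 0.9, -0.7]
opening: 0.206
grasp_force: 29.9
```

Standing on the worktop (weight coming off). Release, then lift clear.

```bash
python3 -m handwheel '[{"delta_rot":[0,0,0],"xyz":[0,0,0.5],"hand":0.5},{"delta_rot":[0,0,0],"xyz":[0,0,0.5],"hand":0.3},{"delta_rot":[0,0,0],"xyz":[0,0,0],"hand":0},{"delta_rot":[0,0,0],"xyz":[0,0,0],"hand":-0.5},{"delta_rot":[0,0,0],"xyz":[0,0,0],"hand":-1}]'
python3 -m handwheel '[{"delta_rot":[0,0,0],"xyz":[0,0,0],"hand":-1},{"delta_rot":[0,0,0],"xyz":[0,0,0],"hand":-1},{"delta_rot":[0,0,0],"xyz":[0,0,0],"hand":-1},{"delta_rot":[0,0,0],"xyz":[0,0,-5],"hand":-1},{"delta_rot":[0,0,0],"xyz":[0,0,-15],"hand":-1}]'
python3 -m handwheel '[{"delta_rot":[0,0,0],"xyz":[0,0,-30],"hand":-1},{"delta_rot":[0,0,0],"xyz":[0,0,-60],"hand":-1},{"delta_rot":[0,0,0],"xyz":[0,0,-100],"hand":-1},{"delta_rot":[0,0,0],"xyz":[0,0,-140],"hand":-1},{"delta_rot":[0,0,0],"xyz":[0,0,-170],"hand":-1}]'
python3 -m handwheel '[{"delta_rot":[0,0,0],"xyz":[-10,40,0],"hand":-1},{"delta_rot":[0,0,0],"xyz":[-25,90,0],"hand":-1},{"delta_rot":[0,0,0],"xyz":[-50,140,0],"hand":-1},{"delta_rot":[0,0,0],"xyz":[-75,190,0],"hand":-1},{"delta_rot":[0,0,0],"xyz":[-100,230,0],"hand":-1}]'|grep pos
python3 - <<'E'
from h import *
RNG["o2"]=((5,120,90),(20,255,255))
for n in("top","scene"):
    i=vision.capture(n);cv2.imwrite(f"pics/{n}11.png",i[:,:,::-1])
    for c in("o2","yellow","red","blue"):
      for k in blobs(i,c): r=cv2.minAreaRect(k); print(n,c,np.round([*r[0],*r[1],r[2]],1),cv2.contourArea(k))
E
```

```text
time_s: 25.78
position: [0.4197, -0.2273, 0.0049]
tcp_rot: [[0.986, 0.169, 0.0], [0.169, -0.986, -0.0], [0.0, 0.0, -1.0]]
force: [0.6, 0.3, 0.3]
opening: 0.603
grasp_force: 0.0
time_s: 26.4
position: [0.4194, -0.2271, 0.0202]
tcp_rot: [[0.986, 0.169, -0.001], [0.169, -0.986, 0.001], [-0.001, -0.001, -1.0]]
force: [-0.2, 0.0, 0.0]
opening: 0.992
grasp_force: 0.0
time_s: 27.02
position: [0.4198, -0.2275, 0.1925]
tcp_rot: [[0.986, 0.17, 0.002], [0.17, -0.986, -0.002], [0.002, 0.002, -1.0]]
force: [-0.2, 0.1, 0.2]
opening: 1.002
grasp_force: 0.0
position: [0.3593, -0.4729, 0.1907]
top o2 [388.4 253.4  30.8  10.3  79.7] 259.0
top o2 [310.2 239.5  18.9  17.   67.4] 140.5
top yellow [ 67.4 244.6  29.7  31.1  33.7] 704.0
top yellow [246.9 175.6  15.6  17.3  80.5] 77.0
top yellow [218.8  92.7   7.8   8.5  45. ] 49.5
top red [246.5 173.5  11.   11.   90. ] 92.0
top red [490.6  33.1   5.1  43.   65.3] 46.0
top blue [136.8 240.8  29.7   9.2  71.6] 227.5
top blue [210.1 106.1  43.1  67.4  88.5] 2479.5
top blue [183.5  82.    8.    9.   90. ] 53.5
scene o2 [ 16.5 361.7   9.3  20.3  54. ] 100.5
scene o2 [316.3 222.3  14.4  11.   24. ] 66.0
scene o2 [539.4 100.8   5.1  10.8  59. ] 25.0
scene yellow [146. 319.  26.  28.  90.] 555.5
scene yellow [244.6 214.1   8.1  14.1  79.7] 47.5
scene yellow [481.  31.   8.  12.  90.] 73.5
scene red [244.3 208.8   8.5   7.8  45. ] 34.0
scene red [526.5  84.   10.   17.   90. ] 102.5
scene red [325.2  60.9   7.8  30.   11.3] 109.0
scene red [471.8  27.5   4.8   9.3  21.8] 25.0
scene red [483.   22.5   7.    8.   90. ] 28.5
scene blue [198.8 284.5  26.9   9.4  33.7] 207.0
```

The fork stands upright with the same outline as at the start, the clip is home, and the scraper and decoys haven't moved.

```bash
python3 -c "
from rig import workorder;print(workorder.hand_in())"
```

```text
the job is handed in; nothing more can be done
None
```

The job is handed in at about 27 s: the yellow clip measured about 1 mm from the spindle axis, the fork stands released on the worktop where it started, and the scraper was not moved; the first grasp missed because the arm rode about 30 mm higher than it reported.

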